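# Set the cutting jig's length stop from a sample rung

## Task

Set up the cutting jig for a new batch, using a finished piece as the sample: lay the longer of the two rattan rungs down in the jig's V-blocks with one end against the saw blade, and slide the length stop along its rail until it touches the rung's other end. Leave the rung lying in the jig between blade and stop, and leave the shorter rung where it lies.

Things in the scene. Friction and masses are not known exactly. Their poses are not given: they have to be found in the camera images.
- jig: Fixed cutting jig: plywood board 450 mm long (its y axis), 100 mm wide (x), 20 mm thick. Origin: centre of the board's underside, on the bench, z up. At its -y end a saw stands across it; two V-blocks follow, centred on x = 0 (72 mm wide, tops at z 52 mm); then, from y -24 to +216 mm, an aluminium slide rail (30 wide, 8 high, 14 mm at its ends) with the length stop.
- butt (a point): Point on the parked saw's blade (side facing the jig's +y) that the axis of a rung lying in the V-blocks meets: jig x 0, y -175, z 46 mm. Axes as the jig's: +y runs to the stop. Fixed saw: blade as far as x +65 mm, brass back up to z 88 mm, handle to -x as far as x -215 mm, top z 96 mm. Dark cheeks either side, x 29 to 47 mm off centre, up to z 82 mm, end 20 mm to +y of this point.
- v_gap (a point): Point on the rungs' axis (z 46 mm) midway between the two wooden V-blocks, 86 mm to +y of the saw blade. Each block is 20 mm long in y with a 90 degree vee, 40 mm wide and 20 mm deep; this point has 80 mm clear between the blocks along y, above the board (top z 20 mm).
- stop (a joint): Position of the length stop on its rail, in m; it grows as the stop slides to the jig's +y, away from the saw; range 0 to 0.155. The stop's face is 160 mm + this value from the blade. Friction of about 3 N holds it wherever it is left; no locking. It can be dragged or pushed along.
- stop_face (a point): Centre of the stop's flat aluminium face, which looks to the jig's -y and takes the rung's end: a plate 44 mm wide, 8 mm thick, z 28 to 62 mm; the point is at the height of the rung's axis, z 46 mm. Behind it (+y) the stop's dark wooden shoe, 44 mm wide, top at z 42 mm, runs 66 mm from the face.
- stop_knob (a point): Top centre (z 79 mm) of the stop's upright round wooden knob, 22 mm in diameter, which stands on the shoe (z 42 mm) with its axis 44 mm to +y of the stop's face, 25 mm clear of the face plate. From z 47 to 72 mm it is a plain cylinder.
- rung_long: The longer rattan rung: loose straight round pole, 220 mm long, 20 mm in diameter, about 50 g, pale cane with two dark rings. Lies on the bench on the far side of the jig, within 0.35 rad of parallel to it. Origin at its middle, on its axis; its y axis runs along the pole (it may be rolled about it). Both ends are square; either may go to the blade.
- rung_short: The shorter rattan rung: the same but 160 mm long, with one dark ring; not to be used. Origin at its middle, on its axis; y axis along the pole.

How it is judged:
At the end, for the whole second after the job is handed in: The long rung lies at rest in both V-blocks (axis within 4 mm of its seat and parallel to the jig within 0.05 rad), one end against the saw blade (gap under 4 mm), and the stop's face is against its other end: the face stands 220 mm from the blade, at most 4 mm more (y of rung_long in the frame of butt between 0.107 and 0.114 m and x of rung_long in the frame of butt between -0.004 and 0.004 m and z of rung_long in the frame of butt between -0.004 and 0.004 m and angle between the y axis of rung_long and the y axis of jig, either way round below 0.05 rad and y of stop_face in the frame of butt between 0.216 and 0.224 m and linear speed of rung_long below 0.02 m/s and velocity of joint stop between -0.005 and 0.005 m/s); the robot touches nothing.
It fails at once if the shorter rung is moved more than 30 mm from where it lay (distance of rung_short from where it was at the start of the episode above 0.03 m).
It also fails if it takes over 48 s, if anything falls off the work surface, if the arm or the gripper's body presses on something with over 40 N, if the wrist force passes 120 N, or if a joint passes its speed limit or range.

## Robot

A 6-joint arm with a two-finger parallel gripper is mounted at the origin on the work surface. World frame = base frame: x ahead of the robot, y to its left, z up, the work surface at z = 0. Lengths are in m, angles in rad, forces in N, time in s.
With the tool pointing down it reaches from about 0.275 to 0.75 m from the base axis. Payload 10.2 kg.
Tool frame: the origin (TCP) lies at the very end of the fingers, on their centre line; the grasp point (between the pads) lies 19 mm behind it; z points along the fingers, y is the line along which they close (so a half turn about z gives the same grasp; the last joint's range is limited). The gripper opens to 88 mm and grips with 3 to 60 N. Pads are 18 mm wide; open, the fingers measure 123 mm over their backs; the gripper's body (75 mm by 187 mm) begins 45 mm behind the grasp point.
Start: joints at [-1.478, 0.313, 1.498, -0, 1.331, -0.223], TCP at [0.163, -0.499, 0.239] pointing down, gripper open.
Joint ranges: [-2.94, 2.94], [-0.97, 2.17], [0.19, 2.56], [-1.23, 4.37], [0.02, 3.11], [-2.88, 2.88]. Speed limits (rad/s): [2.39, 2.39, 3.01, 3.14, 3.14, 3.14].

## Interface

Orientations are given as a rotation vector (axis times angle).
In Python, from plant import r gives the robot as it stands.
- The arm moves only by the shell command python3 -m pendant 'ROWS' [FORCE]. ROWS is JSON, a list of rows, each a list of 7 numbers: the shift along the tool's x, y, z as a fraction of full scale, then the turn, a rotation vector about the tool's x, y, z as a fraction of full scale, then the closure, from 0 (fully open) to 1 (shut). A call has 1 to 20 rows; each row is the pose to reach, as a shift and turn from the pose commanded when the call began, along the tool's axes at that moment; what a row does not reach only later rows make up. Full scale, the value 1, is 50 cm for a shift and 45 degrees for a turn. A row lasts 1/12 s, in which the tool goes at most 41.7 mm and 7.16 degrees, less where a joint would pass 70% of its speed; a pose out of reach is approached as far as the arm can. A call with a number of a shift or a turn outside -1 to 1 is refused whole. A call with a gripper value outside its range is refused whole. The fingers move at their own pace and stop on an object; FORCE is the grip in N (left out, the last holds). Time passes only in rows, so rows that repeat a pose let the fingers close. It gives the time, the measured TCP pose, the force, the opening and the grip force at its end, in the units of the state.
- r.read_state(): the state, without advancing time (a new reading comes with each control period).
- r.grab_frame(name): name is "scene" or "top" or "wrist"; returns a dict with "frame" (400x640x3 uint8, red, green, blue), "camera_matrix" (3x3 intrinsics, pixels), "origin" and "attitude" of the camera in the world; the wrist camera has in their place "hand_eye" (4x4, takes a point from camera to tool coordinates, whose origin is the TCP and whose axes are the flange's). Camera axes: x right, y down, z forward; pixel columns grow to the right and rows downward; lengths in m; the calibration is good to about 2 mm. A picture is of the moment at which its call begins: read the wrist's pose just before it. There is no depth.
- r.job_done(): hands the job in; it is judged then, once.
The state is a dict: "time_s": time; "q": joint angles; "joint_vel": joint speeds; "joint_torque": joint torques, N m; "eef_pos": TCP position; "eef_rot": TCP orientation; "wrist_force": force on the tool from outside, world axes, zero at the start; "moment": the same for the moment, N m; "width": finger opening in m; "grasp_force": force on a finger pad.
Only numpy, scipy, OpenCV 4.12 (cv2) and the standard library are available. Lean on these libraries where they do the work, as an engineer would, in place of code of your own. Each camera call takes 0.05 s, during which the arm holds its last target. There are 200 camera calls.

## Working session

There is one attempt and no reset: what is moved stays moved. The work goes in short steps, Python scripts to look and compute and a shell command to move; the robot and the scene stay as the last step left them, time stands still between calls to the robot, and variables do not carry over. Pictures are saved under pics/ and viewed, at most 10 in all, crops included, and the job is handed in when it is done.

```bash
ls; mkdir -p pics; python3 - <<'E'
from plant import r
import cv2,numpy as np
for n in("top","scene"):
    f=r.grab_frame(n); cv2.imwrite(f"pics/{n}0.png",f["frame"][:,:,::-1]); print(n,f["camera_matrix"],f["origin"],f["attitude"])
s=r.read_state(); print({k:np.round(v,3) for k,v in s.items()})
E
```

```text
pics
top [[367.91519195   0.         311.43171138]
 [  0.         367.91519195 197.52383974]
 [  0.           0.           1.        ]] [0.48872786 0.03437697 0.71699139] [-2.16037841  2.20992438 -0.17155255]
scene [[365.81978054   0.         321.14334497]
 [  0.         365.81978054 192.20701788]
 [  0.           0.           1.        ]] [ 1.12032109 -0.14245026  0.46689107] [-1.77888263 -1.39058695  0.72548946]
{'time_s': np.float64(0.1), 'q': array([-1.478,  0.313,  1.498, -0.   ,  1.331, -0.223]), 'joint_vel': array([ 0.001, -0.001, -0.003,  0.   , -0.001,  0.   ]), 'joint_torque': array([ 2.0000e-03, -4.0282e+01, -2.5264e+01,  7.0000e-02,  3.4000e-02,
       -0.0000e+00]), 'eef_pos': array([ 0.163, -0.499,  0.238]), 'eef_rot': array([-3.101, -0.494, -0.   ]), 'wrist_force': array([-0.031, -0.919, -0.708]), 'moment': array([-0.006, -0.008, -0.024]), 'grasp_force': np.float64(0.0), 'width': np.float64(0.088)}
```

View pics/top0.png

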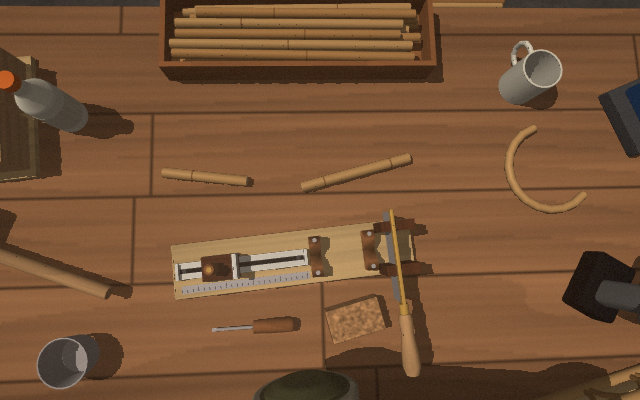

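View pics/scene0.png

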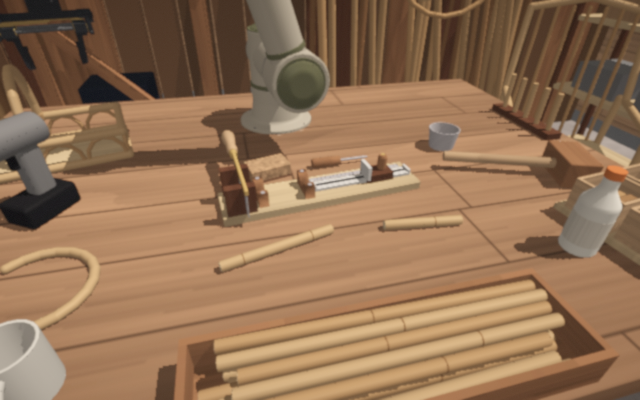

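The top view shows the long rung from (303,188) to (410,158), the short rung from (162,173) to (251,182), and the jig from x≈172 to 413 with its saw on the right (−y world). I'll enlarge that area to get accurate pixels.

```bash
python3 - <<'E'
import cv2
i=cv2.imread("pics/top0.png")[145:310,160:440]
cv2.imwrite("pics/crop.png",cv2.resize(i,(784,462),interpolation=cv2.INTER_CUBIC))
E
```

```text
(no output)
```

View pics/crop.png

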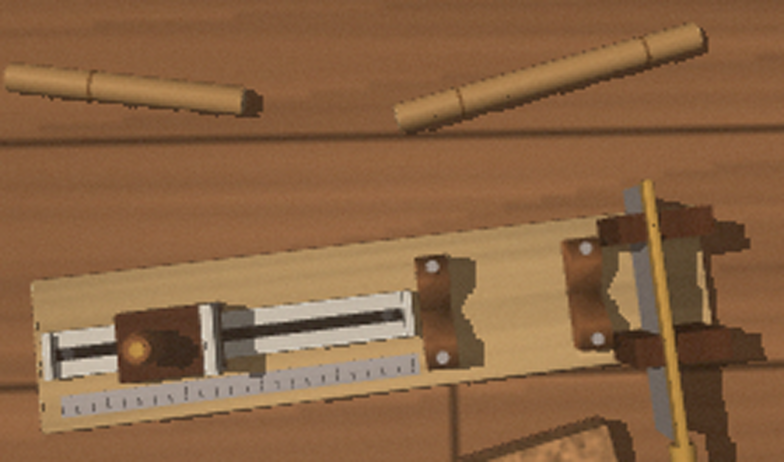

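The crop shows board corners at (32,282) and (42,432), V-block corners near (415,257), (427,368), (563,240) and (575,350), and the knob at (137,349). The rung ends are at about (399,120) and (702,37).

```bash
cat > h.py <<'E'
from plant import r
import numpy as np, cv2
from scipy.spatial.transform import Rotation as R
from scipy.optimize import least_squares
def cam(n):
    if n=="wrist":
        s=r.read_state(); f=r.grab_frame(n)
        T=np.eye(4); T[:3,:3]=R.from_rotvec(s["eef_rot"]).as_matrix(); T[:3,3]=s["eef_pos"]
        T=T@np.array(f["hand_eye"]); return f["frame"],np.array(f["camera_matrix"]),T[:3,3],T[:3,:3]
    f=r.grab_frame(n); return f["frame"],np.array(f["camera_matrix"]),np.array(f["origin"]),R.from_rotvec(f["attitude"]).as_matrix()
def proj(c,P): p=(np.atleast_2d(P)-c[2])@c[3]@c[1].T; return p[:,:2]/p[:,2:]
def back(c,uv,z):
    d=np.c_[np.atleast_2d(uv),np.ones(len(np.atleast_2d(uv)))]@np.linalg.inv(c[1]).T@c[3].T
    return c[2]+d*((z-c[2][2])/d[:,2:])
def jigpt(j,P):
    c,s=np.cos(j[2]),np.sin(j[2]); P=np.atleast_2d(P); return np.c_[P[:,:2]@np.array([[c,s],[-s,c]])+j[:2],P[:,2]]
def fitjig(c,P,uv,j0):
    s=least_squares(lambda j:(proj(c,jigpt(j,P))-uv).ravel(),j0,loss="soft_l1"); return s.x,proj(c,jigpt(s.x,P))-uv
def tool(dp,ref=None):  # world shift -> tool-frame fractions
    s=r.read_state(); return np.round(R.from_rotvec(s["eef_rot"]).inv().apply(dp)/0.5,4)
E
python3 - <<'E'
from h import *
c=cam("top")
u=lambda a:(np.array(a)+.5)/2.8-.5+[160,145]
P=[[.05,.225,.02],[-.05,.225,.02],[.036,-.029,.052],[.036,-.049,.052],[-.036,-.029,.052],[-.036,-.049,.052],[.036,-.129,.052],[-.036,-.129,.052],[-.05,-.105,.02]]
uv=u([[32,282],[42,432],[415,257],[447,255],[427,368],[459,366],[563,240],[575,350],[540,377]])
j,e=fitjig(c,P[:8],uv[:8],[.42,.05,.1]); print("jig",j,"\n",e.round(1))
k=back(c,u([[137,349]]),.079); cs,sn=np.cos(j[2]),np.sin(j[2]); d=k[0,:2]-j[:2]; print("knob",k,"jig",d@[cs,sn],d@[-sn,cs])
for n,a in(("long",[[399,120],[702,37]]),("short",[[6,78],[246,101]])):
    b=back(c,u(a),.012); d=b[0]-b[1]; print(n,b.round(4),b.mean(0),np.hypot(*d[:2]),"yaw",np.arctan2(-d[0],d[1]))
print("butt",jigpt(j,[0,-.175,.046]),"mid",jigpt(j,[0,-.065,.046]))
print(R.from_rotvec(r.read_state()["eef_rot"]).as_matrix().round(3))
E
```

```text
jig [0.45414336 0.03707423 0.08992104] 
 [[-1.1 -0.7]
 [-0.6  0.7]
 [-0.1 -0.1]
 [-0.5 -0.7]
 [ 0.2  0.7]
 [-0.1  0. ]
 [ 1.8 -0.4]
 [ 2.7  0.3]]
knob [[0.44123079 0.18117283 0.079     ]] jig 7.964059825290581e-05 0.1446759675617006
long [[ 0.5869  0.0186  0.012 ]
 [ 0.642  -0.1967  0.012 ]] [ 0.61448141 -0.08904008  0.012     ] 0.2222146244780305 yaw 0.25057521655565407
short [[0.6209 0.286  0.012 ]
 [0.6021 0.1235 0.012 ]] [0.61151639 0.20471085 0.012     ] 0.1635845893520519 yaw -0.1152925281450415
butt [[ 0.46985834 -0.13721874  0.046     ]] mid [[ 0.45998035 -0.02766316  0.046     ]]
[[ 0.951  0.311 -0.   ]
 [ 0.311 -0.951  0.001]
 [ 0.    -0.001 -1.   ]]
```

```bash
python3 - <<'E'
from h import *
c=cam("top")
u=lambda a:(np.array(a)+.5)/2.8-.5+[160,145]
P=[[.05,.225,.02],[-.05,.225,.02],[.036,-.029,.052],[.036,-.049,.052],[-.036,-.029,.052],[-.036,-.049,.052],[.036,-.129,.02],[-.036,-.129,.02]]
uv=u([[32,282],[42,432],[415,257],[447,255],[427,368],[459,366],[563,240],[575,350]])
j,e=fitjig(c,P,uv,[.42,.05,.1]); print("jig",j,"\n",e.round(1))
g=np.array([.6145-.0129,-.089+.0504,.16])
s=r.read_state(); print(s["time_s"],tool(g-s["eef_pos"]))
M=R.from_rotvec(s["eef_rot"]).as_matrix(); print("tool y yaw",np.degrees(np.arctan2(M[1,1],M[0,1])),"want",np.degrees(.2506))
E
```

```text
jig [0.45389799 0.03612067 0.08684394] 
 [[-0.6 -1. ]
 [-0.2  0.5]
 [ 0.5  0. ]
 [ 0.1 -0.5]
 [ 0.7  0.9]
 [ 0.4  0.3]
 [-0.7  0.3]
 [-0.2 -0.8]]
0.2 [ 1.1196 -0.6026  0.1574]
tool y yaw -71.90754991321 want 14.35832234597843
```

```bash
python3 -m pendant '[[0.56,-0.30,0.08,0,0,-0.96,0],[0.56,-0.30,0.08,0,0,-0.96,0],[0.56,-0.30,0.08,0,0,-0.96,0],[0.56,-0.30,0.08,0,0,-0.96,0],[0.56,-0.30,0.08,0,0,-0.96,0],[0.56,-0.30,0.08,0,0,-0.96,0],[0.56,-0.30,0.08,0,0,-0.96,0],[0.56,-0.30,0.08,0,0,-0.96,0],[0.56,-0.30,0.08,0,0,-0.96,0],[0.56,-0.30,0.08,0,0,-0.96,0]]' 40
python3 - <<'E'
from h import *
g=np.array([.6145-.0129,-.089+.0504,.16])
s=r.read_state(); print(s["time_s"],tool(g-s["eef_pos"]))
M=R.from_rotvec(s["eef_rot"]).as_matrix(); print("turn z frac",-(14.36-np.degrees(np.arctan2(M[1,1],M[0,1])))/45)
E
```

```text
time_s: 1.03
eef_pos: [0.3831, -0.2686, 0.1985]
eef_rot: [-2.7, -1.605, 0.0]
wrist_force: [0.2, -0.8, -0.7]
width: 0.0882
grasp_force: 0.0
1.0333 [0.613 0.164 0.077]
turn z frac -0.9535998256317801
```

```bash
python3 -m pendant '[[0.613,0.164,0.077,0,0,-0.955,0],[0.613,0.164,0.077,0,0,-0.955,0],[0.613,0.164,0.077,0,0,-0.955,0],[0.613,0.164,0.077,0,0,-0.955,0],[0.613,0.164,0.077,0,0,-0.955,0],[0.613,0.164,0.077,0,0,-0.955,0],[0.613,0.164,0.077,0,0,-0.955,0],[0.613,0.164,0.077,0,0,-0.955,0],[0.613,0.164,0.077,0,0,-0.955,0],[0.613,0.164,0.077,0,0,-0.955,0],[0.613,0.164,0.077,0,0,-0.955,0],[0.613,0.164,0.077,0,0,-0.955,0]]'
python3 - <<'E'
from h import *
c=cam("wrist"); cv2.imwrite("pics/w1.png",c[0][:,:,::-1])
print(c[2],c[3].round(2)); s=r.read_state(); M=R.from_rotvec(s["eef_rot"]).as_matrix(); print(M.round(3))
print(proj(c,[[.5869,.0186,.01],[.642,-.1967,.01]]))
E
```

```text
time_s: 2.03
eef_pos: [0.6012, -0.0418, 0.1606]
eef_rot: [1.931, 2.478, -0.0]
wrist_force: [-1.0, -0.4, 0.2]
width: 0.0881
grasp_force: 0.0
[0.58470157 0.02246277 0.30611134] [[ 0.97  0.24  0.06]
 [ 0.24 -0.94 -0.25]
 [-0.    0.26 -0.96]]
[[-0.244  0.97   0.   ]
 [ 0.97   0.244 -0.   ]
 [-0.     0.    -1.   ]]
[[326.45606157 117.9272933 ]
 [326.86107144 325.0198121 ]]
```

View pics/w1.png

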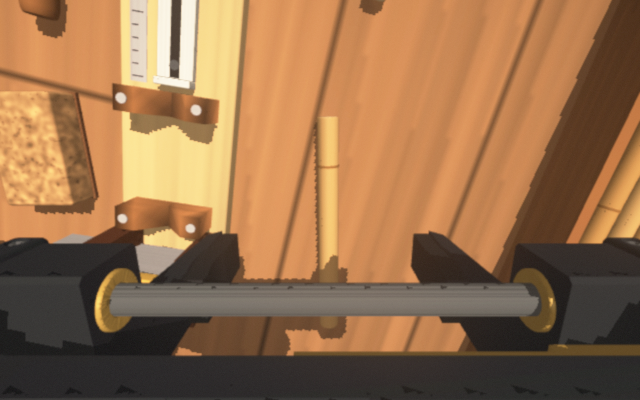

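The wrist view shows the long rung vertical in the image, from (328,117) to about (331,325), within 2 px of my prediction, so I'll grasp now.

```bash
python3 -m pendant '[[0.006,0.003,0.08,0,0,0,0],[0.006,0.003,0.16,0,0,0,0],[0.006,0.003,0.22,0,0,0,0],[0.006,0.003,0.27,0,0,0,0],[0.006,0.003,0.30,0,0,0,0],[0.006,0.003,0.31,0,0,0,0],[0.006,0.003,0.31,0,0,0,0],[0.006,0.003,0.31,0,0,0,1],[0.006,0.003,0.31,0,0,0,1],[0.006,0.003,0.31,0,0,0,1],[0.006,0.003,0.31,0,0,0,1],[0.006,0.003,0.31,0,0,0,1],[0.006,0.003,0.31,0,0,0,1],[0.006,0.003,0.31,0,0,0,1],[0.006,0.003,0.31,0,0,0,1],[0.006,0.003,0.31,0,0,0,1]]' 40
```

```text
time_s: 3.42
eef_pos: [0.6024, -0.0368, 0.0052]
eef_rot: [-1.928, -2.48, 0.0]
wrist_force: [-0.1, -0.3, 0.6]
width: 0.0305
grasp_force: 0.0
```

Still closing. I'll let the fingers finish, then lift straight up.

```bash
python3 -m pendant '[[0,0,0,0,0,0,1],[0,0,0,0,0,0,1],[0,0,0,0,0,0,1],[0,0,0,0,0,0,1],[0,0,0,0,0,0,1],[0,0,0,0,0,0,1],[0,0,-0.04,0,0,0,1],[0,0,-0.1,0,0,0,1],[0,0,-0.17,0,0,0,1],[0,0,-0.24,0,0,0,1],[0,0,-0.29,0,0,0,1],[0,0,-0.29,0,0,0,1],[0,0,-0.29,0,0,0,1],[0,0,-0.29,0,0,0,1]]'
python3 - <<'E'
from h import *
c=cam("wrist"); cv2.imwrite("pics/w2.png",c[0][:,:,::-1])
s=r.read_state();p=s["eef_pos"];M=R.from_rotvec(s["eef_rot"]).as_matrix()
a=M[:,0]
# expected ends if grasp 52 mm from middle
for d in (.058,-.162): print(proj(c,[p+a*d+[0,0,.006]]))
for z in (.003,.006,.009): 
    print(z,[ (back(c,[[327,k]],p[2]+z)[0]-p)@a for k in (60,80,100,120)])
E
```

```text
time_s: 4.58
eef_pos: [0.6019, -0.0367, 0.1489]
eef_rot: [-1.927, -2.479, 0.001]
wrist_force: [-0.6, -0.4, -0.1]
width: 0.0192
grasp_force: 40.0
[[325.68662684 132.62305375]]
[[325.33910142 491.31695701]]
0.003 [np.float64(0.08805886323181357), np.float64(0.08007789894426749), np.float64(0.07184153972067016), np.float64(0.06333732706925126)]
0.006 [np.float64(0.08760246645508081), np.float64(0.07978893485342438), np.float64(0.07172536624723538), np.float64(0.0633995635114987)]
0.009 [np.float64(0.08714606967834802), np.float64(0.07949997076258128), np.float64(0.07160919277380062), np.float64(0.06346179995374615)]
```

View pics/w2.png

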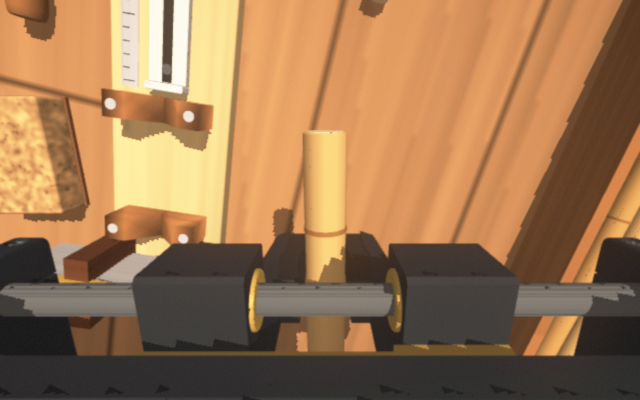

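The rung is held straight, with its +y end at row 131, which is 58.7 mm ahead of the TCP. That puts the other end 161.3 mm behind it. Next I'll work out the move above the jig.

```bash
cat >> h.py <<'E'
J=np.array([.4539,.0361,.0868])
def goto(jx,jy,z,yaw=None):
    s=r.read_state(); g=jigpt(J,[jx,jy,z])[0]; M=R.from_rotvec(s["eef_rot"]).as_matrix()
    y=np.arctan2(M[1,1],M[0,1]); print(s["time_s"],"shift",tool(g-s["eef_pos"]),"turnz",round(-np.degrees(J[2]-y)/45,4))
def injig(p): d=np.array(p)[:2]-J[:2]; c,s=np.cos(J[2]),np.sin(J[2]); return np.array([d@[c,s],d@[-s,c]])
E
python3 -c "from h import *; goto(0,-.007,.149)"
```

```text
4.6333 shift [ 0.2001 -0.253  -0.    ] turnz 0.2066
```

```bash
python3 -m pendant '[[0.04,-0.05,0,0,0,0.04,1],[0.08,-0.1,0,0,0,0.08,1],[0.12,-0.15,0,0,0,0.12,1],[0.16,-0.2,0,0,0,0.16,1],[0.19,-0.24,0,0,0,0.2,1],[0.2,-0.253,0,0,0,0.207,1],[0.2,-0.253,0,0,0,0.207,1],[0.2,-0.253,0,0,0,0.207,1],[0.2,-0.253,0,0,0,0.207,1],[0.2,-0.253,0,0,0,0.207,1]]'
python3 - <<'E'
from h import *
goto(0,-.007,.12)
c=cam("top"); cv2.imwrite("pics/t2.png",cv2.resize(c[0][180:310,240:440,::-1],(800,520),interpolation=cv2.INTER_CUBIC))
E
```

```text
time_s: 5.47
eef_pos: [0.4561, 0.0284, 0.1499]
eef_rot: [-2.124, -2.315, 0.0]
wrist_force: [0.7, 0.7, -0.7]
width: 0.0194
grasp_force: 40.0
5.4667 shift [ 0.0018 -0.0031  0.0598] turnz -0.0007
```

View pics/t2.png

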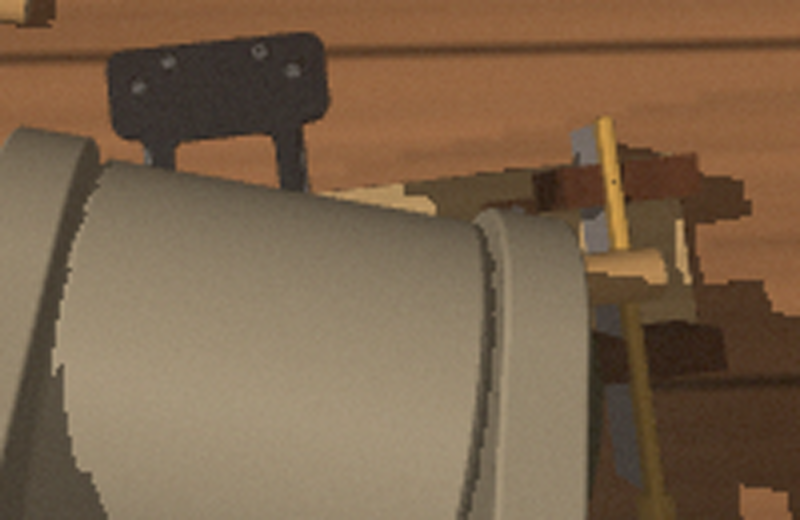

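The rung's blade end is at crop (665,265), and the brass back crosses nearby at about (625,262). I'll convert both into jig coordinates.

```bash
python3 - <<'E'
from h import *
c=cam("top"); u=lambda a:(np.array(a)+.5)/4-.5+[240,180]
print("end",injig(back(c,u([[664,267]]),.156)[0]),"upper edge",injig(back(c,u([[664,252]]),.156)[0]))
for p in ([605,120],[623,250],[652,470]): print("brass",injig(back(c,u([p]),.086)[0]))
s=r.read_state(); print("tcp",injig(s["eef_pos"]))
E
```

```text
end [ 0.00424238 -0.17154007] upper edge [ 0.00988532 -0.17234022]
brass [ 0.06610237 -0.1754626 ]
brass [ 0.00965807 -0.17562194]
brass [-0.0834243  -0.17526272]
tcp [ 0.00124452 -0.00767043]
```

```bash
python3 -m pendant '[[0.014,-0.003,0,0,0,0,1],[0.014,-0.003,0,0,0,0,1],[0.014,-0.003,0,0,0,0,1],[0.014,-0.003,0.04,0,0,0,1],[0.014,-0.003,0.08,0,0,0,1],[0.014,-0.003,0.12,0,0,0,1],[0.014,-0.003,0.15,0,0,0,1],[0.014,-0.003,0.17,0,0,0,1],[0.014,-0.003,0.185,0,0,0,1],[0.014,-0.003,0.2,0,0,0,1],[0.014,-0.003,0.205,0,0,0,1],[0.014,-0.003,0.21,0,0,0,1],[0.014,-0.003,0.214,0,0,0,1],[0.014,-0.003,0.214,0,0,0,1],[0.014,-0.003,0.214,0,0,0,1]]'
python3 -c "from h import *; goto(0,-.001,.0415); print(injig(r.read_state()['eef_pos']))"
```

```text
time_s: 6.82
eef_pos: [0.4533, 0.0358, 0.0435]
eef_rot: [2.123, 2.315, 0.0]
wrist_force: [-0.1, 0.5, -0.0]
width: 0.0192
grasp_force: 40.0
6.8167 shift [-0.0015  0.0013  0.004 ] turnz -0.0003
[-0.00062915 -0.00025948]
```

```bash
python3 -m pendant '[[0,0.001,0.002,0,0,0,1],[0,0.001,0.004,0,0,0,1],[0,0.001,0.004,0,0,0,1],[0,0.001,0.004,0,0,0,1],[0,0.001,0.004,0,0,0,1]]'
python3 -m pendant '[[0,0,0,0,0,0,0.5],[0,0,0,0,0,0,0.5],[0,0,0,0,0,0,0.5],[0,0,0,0,0,0,0.5],[0,0,0,0,0,0,0.5],[0,0,0,0,0,0,0.5],[0,0,0,0,0,0,0.5]]'
python3 - <<'E'
from h import *
c=cam("wrist"); cv2.imwrite("pics/w3.png",c[0][:,:,::-1]); s=r.read_state(); print(s["eef_pos"],injig(s["eef_pos"]))
E
```

```text
time_s: 7.23
eef_pos: [0.4537, 0.0358, 0.0413]
eef_rot: [2.123, 2.315, 0.0]
wrist_force: [0.1, 0.7, 1.0]
width: 0.0196
grasp_force: 40.0
time_s: 7.82
eef_pos: [0.4536, 0.0358, 0.0412]
eef_rot: [2.123, 2.315, 0.0]
wrist_force: [-0.1, -0.4, 0.2]
width: 0.044
grasp_force: 0.0
[0.45363171 0.03582911 0.04123363] [-0.00029076 -0.00024662]
```

View pics/w3.png

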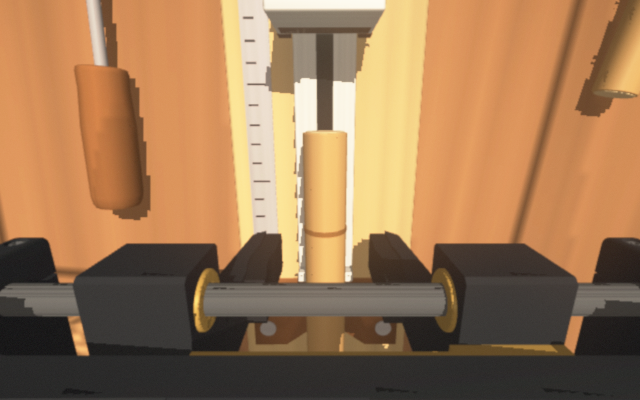

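The rung is resting in both vees with its end at (325,131), about 13 mm short of the blade, and the stop plate is ahead of it at the top of the image. I'll raise the arm, close the fingers, and go behind the knob to push.

```bash
python3 -m pendant '[[0,0,-0.04,0,0,0,0.5],[0,0,-0.1,0,0,0,0.5],[0,0,-0.17,0,0,0,0.8],[0.05,0,-0.2,0,0,0,1],[0.12,0,-0.2,0,0,0,1],[0.2,0,-0.2,0,0,0,1],[0.28,0,-0.2,0,0,0,1],[0.35,0,-0.2,0,0,0,1],[0.36,0,-0.2,0,0,0,1],[0.36,0,-0.2,0,0,0,1],[0.36,0,-0.2,0,0,0,1],[0.36,0,-0.2,0,0,0,1]]' 20
python3 - <<'E'
from h import *
goto(0,.18,.052)
c=cam("wrist"); cv2.imwrite("pics/w4.png",c[0][:,:,::-1])
c=cam("top"); print("top ok")
E
```

```text
time_s: 8.87
eef_pos: [0.4383, 0.214, 0.1411]
eef_rot: [-2.125, -2.314, 0.001]
wrist_force: [0.3, -0.3, 0.1]
width: 0.0001
grasp_force: 0.0
8.8667 shift [0.0028 0.0003 0.1783] turnz -0.0021
top ok
```

View pics/w4.png

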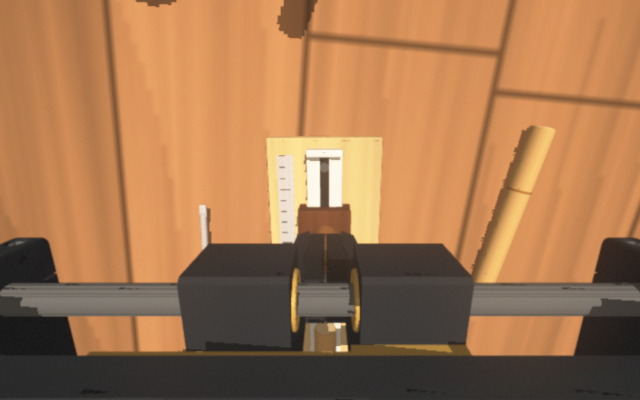

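The far edge of the shoe is at row 207 and the board's end is at row 137. I'll use the board end as a reference and read off the stop's position.

```bash
python3 - <<'E'
from h import *
c=cam("wrist")
print("board end",injig(back(c,[[325,138]],.02)[0]),"shoe end",injig(back(c,[[325,206]],.042)[0]))
E
```

```text
board end [-0.00025615  0.22461625] shoe end [-0.00033729  0.17136902]
```

```bash
python3 -m pendant '[[0.012,0,0.03,0,0,-0.002,1],[0.012,0,0.07,0,0,-0.002,1],[0.012,0,0.11,0,0,-0.002,1],[0.012,0,0.14,0,0,-0.002,1],[0.012,0,0.16,0,0,-0.002,1],[0.012,0,0.17,0,0,-0.002,1],[0.012,0,0.175,0,0,-0.002,1],[0.012,0,0.176,0,0,-0.002,1],[0.012,0,0.176,0,0,-0.002,1]]'
python3 -c "from h import *; goto(0,.125,.053); print(injig(r.read_state()['eef_pos']))"
```

```text
time_s: 9.77
eef_pos: [0.4379, 0.2211, 0.0538]
eef_rot: [2.121, 2.316, 0.001]
wrist_force: [0.1, -0.5, 0.1]
width: 0.0006
grasp_force: 0.0
9.7667 shift [-0.1214 -0.0004  0.0016] turnz 0.0013
[1.47898481e-04 1.85704730e-01]
```

```bash
python3 -m pendant '[[-0.01,0,0,0,0,0,1],[-0.018,0,0,0,0,0,1],[-0.025,0,0,0,0,0,1],[-0.032,0,0,0,0,0,1],[-0.039,0,0,0,0,0,1],[-0.046,0,0,0,0,0,1],[-0.053,0,0,0,0,0,1],[-0.06,0,0,0,0,0,1],[-0.067,0,0,0,0,0,1],[-0.074,0,0,0,0,0,1],[-0.081,0,0,0,0,0,1],[-0.088,0,0,0,0,0,1],[-0.095,0,0,0,0,0,1],[-0.102,0,0,0,0,0,1],[-0.109,0,0,0,0,0,1],[-0.116,0,0,0,0,0,1],[-0.121,0,0,0,0,0,1],[-0.121,0,0,0,0,0,1]]'
python3 -c "from h import *; print(injig(r.read_state()['eef_pos']))"
```

```text
time_s: 11.27
eef_pos: [0.4429, 0.1603, 0.0532]
eef_rot: [2.122, 2.317, -0.001]
wrist_force: [1.1, 0.0, -0.3]
width: 0.0003
grasp_force: 0.1
[-0.00019125  0.12470567]
```

```bash
python3 -m pendant '[[-0.004,0,0,0,0,0,1],[-0.007,0,0,0,0,0,1],[-0.01,0,0,0,0,0,1],[-0.013,0,0,0,0,0,1],[-0.016,0,0,0,0,0,1],[-0.019,0,0,0,0,0,1],[-0.022,0,0,0,0,0,1]]'
python3 - <<'E'
from h import *
print(injig(r.read_state()['eef_pos']))
c=cam("wrist"); cv2.imwrite("pics/w5.png",c[0][:,:,::-1])
c=cam("scene"); cv2.imwrite("pics/s5.png",cv2.resize(c[0][120:240,200:440,::-1],(800,400),interpolation=cv2.INTER_CUBIC))
E
```

```text
time_s: 11.85
eef_pos: [0.4438, 0.1498, 0.0532]
eef_rot: [-2.121, -2.317, 0.0]
wrist_force: [0.0, 3.2, 1.0]
width: 0.0003
grasp_force: 1.7
[-0.0002376   0.11413622]
```

View pics/s5.png

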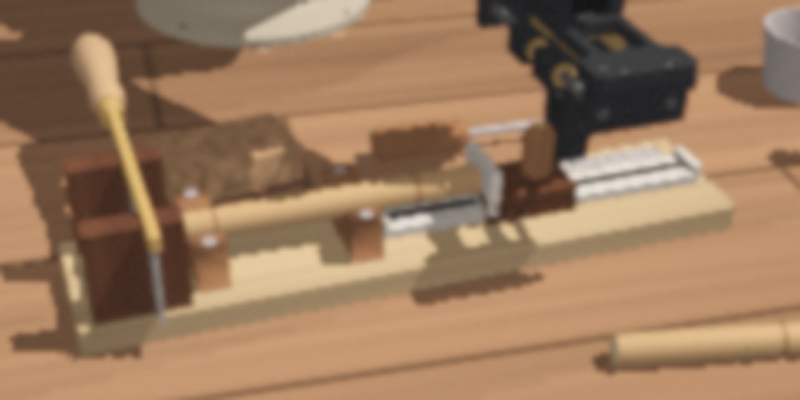

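The stop is now against the rung's end near crop (485,180) and sliding at about 3 N. I'll continue in 1 mm steps until the force rises.

```bash
python3 -m pendant '[[-0.002,0,0,0,0,0,1],[-0.004,0,0,0,0,0,1],[-0.006,0,0,0,0,0,1]]'
python3 -m pendant '[[-0.002,0,0,0,0,0,1],[-0.003,0,0,0,0,0,1]]'
python3 -c "from h import *; print(injig(r.read_state()['eef_pos']))"
```

```text
time_s: 12.2
eef_pos: [0.444, 0.1469, 0.0532]
eef_rot: [-2.121, -2.317, 0.0]
wrist_force: [0.9, 3.6, 0.0]
width: 0.0006
grasp_force: 1.7
time_s: 12.37
eef_pos: [0.4442, 0.1456, 0.0532]
eef_rot: [-2.122, -2.316, -0.001]
wrist_force: [-0.4, 9.7, -1.0]
width: 0.0001
grasp_force: 4.3
[-0.00020878  0.10997036]
```

The force jumped to 9.7 N at 0.110, where I expected contact, so the rung is butted against the blade. I'll back off, lift clear and check.

```bash
python3 -m pendant '[[0.004,0,0,0,0,0,1],[0.02,0,0,0,0,0,1],[0.05,0,0,0,0,0,1],[0.06,0,-0.04,0,0,0,1],[0.06,0,-0.1,0,0,0,1],[0.06,0,-0.18,0,0,0,1],[0.06,0,-0.26,0,0,0,1],[0.06,0.05,-0.3,0,0,0,1],[0.1,-0.2,-0.3,0,0,0,1],[0.2,-0.3,-0.3,0,0,0,1],[0.3,-0.3,-0.3,0,0,0,1],[0.4,-0.3,-0.3,0,0,0,1],[0.4,-0.3,-0.3,0,0,0,1],[0.4,-0.3,-0.3,0,0,0,1],[0.4,-0.3,-0.3,0,0,0,1]]'
python3 - <<'E'
from h import *
c=cam("top"); cv2.imwrite("pics/t6.png",cv2.resize(c[0][190:320,190:440,::-1],(800,416),interpolation=cv2.INTER_CUBIC))
E
```

```text
time_s: 13.62
eef_pos: [0.2739, 0.3347, 0.2034]
eef_rot: [-2.116, -2.321, -0.0]
wrist_force: [1.1, -1.0, -0.1]
width: 0.0005
grasp_force: 0.0
```

View pics/t6.png

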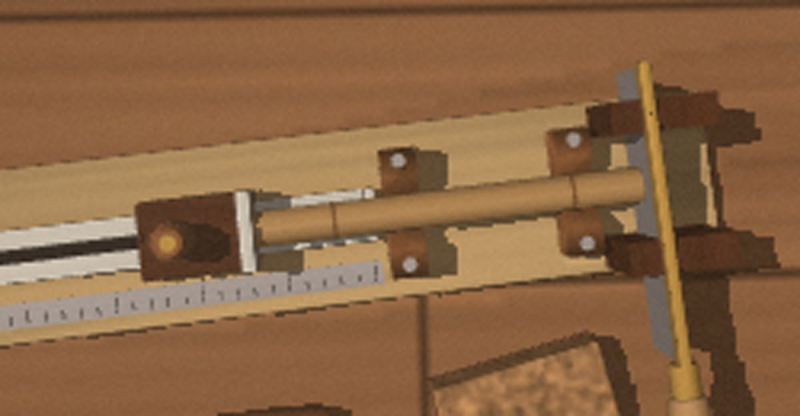

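The rung lies in both vees from the stop face (about (255,230)) to the blade (about (645,185)). One last numeric check, then I'll hand in.

```bash
python3 - <<'E'
from h import *
c=cam("top"); u=lambda a:(np.array(a)+.5)/3.2-.5+[190,190]
k=injig(back(c,u([[168,242]]),.079)[0]); print("knob",k,"face from butt",k[1]-.044+.175)
e=[injig(back(c,u([p]),.048)[0]) for p in([259,230],[645,185])]; print("ends",e)
if .212<k[1]+.131<.228: print(r.job_done())
E
```

```text
knob [0.00019751 0.08913864] face from butt 0.22013863777682313
ends [array([-0.00068261,  0.04295696]), array([-0.00055706, -0.17698048])]
the job is handed in; nothing more can be done
None
```

I set up the jig and handed the job in: the long rung lies in both V-blocks against the saw blade, with the length stop against its other end. On the last check the stop's face measured 220.1 mm from the blade. The short rung was never touched, and the job took about 14 s of the 48 s allowed; no verdict came back on hand-in.

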